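Press the snap lid of the cork jar shut

ROBOT

A 6-joint arm with a two-finger parallel gripper is mounted at the origin on the work surface. World frame = base frame: x ahead of the robot, y to its left, z up, the work surface at z = 0. Lengths are in m, angles in degrees, forces in N, time in s.
With the tool pointing down it reaches from about 0.25 to 0.725 m from the base axis. Payload 9.7 kg.
Tool frame: the origin (TCP) lies at the very end of the fingers, on their centre line; the grasp point (between the pads) lies 19 mm behind it; z points along the fingers, y is the direction in which the jaws open and shut (so a half turn about z gives the same grasp; the last joint's range is limited). The gripper opens to 85 mm and grips with 20 to 120 N. Pads are 22 mm wide; open, the fingers measure 114 mm over their backs; the gripper's body (76 mm by 85 mm) begins 54 mm behind the grasp point. The pads swing forward as they close: fully open they stand 13 mm farther back than shut.
Start: joints at [73.912, 4.979, 10.078, 95.1, 0, 90], TCP at [0.152, 0.528, 0.192] pointing down, gripper open.
Joint ranges: [-179.16, 179.16], [-48.56, 103.87], [-65.8, 70.77], [-126.05, 130.52], [-82.76, 87.17], [-180, 180]. Speed limits (degrees/s): [127.2, 127.2, 147.25, 180, 180, 180].

INTERFACE

Orientations are given as [roll, pitch, yaw] about the fixed x, y, z axes, in that order (R = Rz(yaw) Ry(pitch) Rx(roll)).
In Python, from workcell import bot gives the robot as it stands.
- The arm moves only by the shell command python3 -m pendant 'ROWS' [FORCE]. ROWS is JSON, a list that holds one entry, the list of rows, each a list of 7 numbers: the shift along the tool's x, y, z in cm, then the turn, a rotation vector about the tool's x, y, z in rad, then the opening in per cent of the stroke, from 0 (shut) to 100 (fully open). In form: [[[dx, dy, dz, ax, ay, az, gripper], ...]]. A call has 1 to 5 rows; each row shifts and turns the pose as measured when the row begins, along the tool's axes as they then stand; what a row does not reach is not made up. A row lasts 1/12 s, in which the tool goes at most 41.7 mm and 7.16 degrees, less where a joint would pass 70% of its speed; a pose out of reach is approached as far as the arm can. A call with a gripper value outside its range is refused whole. The fingers move at their own pace and stop on an object; FORCE is the grip in N (left out, the last holds). Time passes only in rows, so rows that do not move let the fingers close. It gives the time, the measured TCP pose, the force and the opening at its end, in the units of the state.
- bot.get_obs(): the state, without advancing time (a new reading comes with each control period).
- bot.camera(name): name is "side" or "top"; returns the picture (400x640x3 uint8, red, green, blue); there is no depth.
- bot.get_calibration(name): a dict with "intrinsics" (3x3 intrinsics, pixels), "D" ([k1, k2, p1, p2, k3] as OpenCV has them; the pictures are not rectified), "pose" (4x4, takes a point from camera to world coordinates). Camera axes: x right, y down, z forward; pixel columns grow to the right and rows downward; lengths in m; the calibration is good to about 2 mm. A picture is of the moment at which its call begins. get_calibration takes no time and is no camera call.
- bot.job_done(): hands the job in, once; it reports no verdict.
Trained networks look in the newest picture that a camera, given by its name, has taken for a name from the list of things; names that differ only in an ending like _2 or _b are one class to them, and where a whole thing is asked for, a point or a joint stands for the part that bears it (a point fixed in the world has none). Each returns a list of dicts, best first, with "confidence" (0 to 1); they miss things now and then, are a little off and sometimes report something else, mostly with a low value. They report only what shows in the picture. A call takes as long as a camera call. They do not tell look-alikes from the thing itself.
- bot.masks_of(camera, thing): "pixels" (400x640 bool, what is visible of it) and "extent" ([left, top, right, bottom] in pixels, round what is visible of it).
- bot.mark_of(camera, thing): "uv" ([column, row] in pixels: a listed point, or the origin of a listed thing).
The state is a dict: "time": time; "q": joint angles; "qd": joint speeds; "joint_efforts": joint torques, N m; "ee_pos": TCP position; "tcp_rot": TCP orientation; "wrist_force": force on the tool from outside, world axes, zero at the start; "torque": the same for the moment, N m; "opening": finger opening in m.
Only numpy, scipy, OpenCV 4.12 (cv2) and the standard library are available. Lean on these libraries where they do the work, as an engineer would, in place of code of your own. Each camera call takes 0.05 s, during which the arm holds its last target. There are 200 camera calls.

TASK

The lid of the big cork jar is only lying on: press its four rim sections down one after another until each clicks shut, starting with the section that has the pull tab and going round clockwise as seen from above. Only press: do not pick anything up, leave the jar standing where it is, leave the things around it alone, and finish with the hand clear of everything.

Things in the scene. Friction and masses are not known exactly. Their poses are not given: they have to be found in the camera images.
- jar: Tall clear glass jar with corks in it, 132 mm diameter, about 1.6 kg, loose, 182 mm high with the lid sections up. Origin: centre of its underside; z up; x axis towards the lid's pull tab. Clockwise from above: section 1 (with the tab, at +x), 2 (-y), 3 (-x), 4 (+y).
- lid_centre (a point): Centre of the upper face of the lid's flat white middle disc (80 mm diameter), 171 mm above the bench; lower than the rim sections.
- section1_top (a point): Section 1, the only one with a pull tab: a flat tongue 24 mm wide whose end is 95 mm from the jar's axis. Grey plastic rim section of the lid: 82 degree arc, 44 to 70 mm from the jar's axis, 6 mm thick, 20 mm skirt outside the glass. Point: middle of its flat upper face, 57 mm from the axis, riding with it: 182 mm above the bench when up, 174 shut; x axis outward, z up.
- section1 (a joint): Section 1. Downward travel of this rim section in m: 0 = standing up, 0.008 = clicked shut. Bistable snap: it resists with up to about 7 N at the first touch, less as it goes down; past half travel (4 mm) it snaps down by itself, stays shut, and then lies on a rigid stop.
- section2_top (a point): Section 2, next after the tab clockwise seen from above. Grey plastic rim section of the lid: 82 degree arc, 44 to 70 mm from the jar's axis, 6 mm thick, 20 mm skirt outside the glass. Point: middle of its flat upper face, 57 mm from the axis, riding with it: 182 mm above the bench when up, 174 shut; x axis outward, z up.
- section2 (a joint): Section 2. Downward travel of this rim section in m: 0 = standing up, 0.008 = clicked shut. Bistable snap: it resists with up to about 7 N at the first touch, less as it goes down; past half travel (4 mm) it snaps down by itself, stays shut, and then lies on a rigid stop.
- section3_top (a point): Section 3, opposite the tab. Grey plastic rim section of the lid: 82 degree arc, 44 to 70 mm from the jar's axis, 6 mm thick, 20 mm skirt outside the glass. Point: middle of its flat upper face, 57 mm from the axis, riding with it: 182 mm above the bench when up, 174 shut; x axis outward, z up.
- section3 (a joint): Section 3. Downward travel of this rim section in m: 0 = standing up, 0.008 = clicked shut. Bistable snap: it resists with up to about 7 N at the first touch, less as it goes down; past half travel (4 mm) it snaps down by itself, stays shut, and then lies on a rigid stop.
- section4_top (a point): Section 4, the last one clockwise, just before the tab again. Grey plastic rim section of the lid: 82 degree arc, 44 to 70 mm from the jar's axis, 6 mm thick, 20 mm skirt outside the glass. Point: middle of its flat upper face, 57 mm from the axis, riding with it: 182 mm above the bench when up, 174 shut; x axis outward, z up.
- section4 (a joint): Section 4. Downward travel of this rim section in m: 0 = standing up, 0.008 = clicked shut. Bistable snap: it resists with up to about 7 N at the first touch, less as it goes down; past half travel (4 mm) it snaps down by itself, stays shut, and then lies on a rigid stop.
- holder_a: Bystander: stainless cup-shaped lid holder, 72 mm diameter, 60 mm high, open upward, loose near the jar; origin at the centre of its underside.
- holder_b: Bystander: a second, identical stainless lid holder, loose near the jar; origin at the centre of its underside.
- funnel: Bystander: red plastic funnel standing mouth down, 96 mm diameter, 95 mm high, loose near the jar; origin at the centre of its underside.
- small_jar: Bystander: small closed glass jar, 64 mm diameter, 100 mm high, at the left side of the bench; origin at the centre of its underside.
- pot: Bystander: empty terracotta pot, 100 mm diameter, 90 mm high, at the right side of the bench; origin at the centre of its underside.
There are look-alikes about, which are no part of the job. There is more than one size of the jar; the one meant has the size given above.

How it is judged:
By the outcome, as a careful person would: the job done as asked, in the order asked, and still so for the second after the job is handed in, with the robot touching nothing.
It also fails if it takes over 58 s, if anything falls off the work surface, if the arm or the gripper's body presses on something with over 40 N, if the wrist force passes 120 N, or if a joint passes its speed limit or range.

## Working session

There is one attempt and no reset: what is moved stays moved. The work goes in short steps, Python scripts to look and compute and a shell command to move; the robot and the scene stay as the last step left them, time stands still between calls to the robot, and variables do not carry over. Pictures are saved under pics/ and viewed, about 8 in all and at most 12, crops included, and the job is handed in when it is done.

```bash
mkdir -p pics; cat > h.py <<'E'
import numpy as np, cv2
from workcell import bot
def ray(cam,uv):
    c=bot.get_calibration(cam);K=np.array(c["intrinsics"],float);D=np.array(c["D"],float);T=np.array(c["pose"],float)
    n=cv2.undistortPoints(np.array([[uv]],float),K,D)[0,0]
    return T[:3,3],T[:3,:3]@np.array([n[0],n[1],1.])
def atz(cam,uv,z):
    o,d=ray(cam,uv);return o+d*(z-o[2])/d[2]
def proj(cam,P):
    c=bot.get_calibration(cam);K=np.array(c["intrinsics"],float);D=np.array(c["D"],float);T=np.linalg.inv(np.array(c["pose"],float))
    return cv2.projectPoints(np.atleast_2d(np.array(P,float)),cv2.Rodrigues(T[:3,:3])[0],T[:3,3],K,D)[0][:,0]
E
python3 - <<'E'
from h import *
for c in("top","side"):
    im=bot.camera(c);cv2.imwrite(f"pics/{c}0.png",im[...,::-1])
    print(c,np.round(bot.get_calibration(c)["pose"],3).tolist())
    for t,z in(("jar",0),("lid_centre",.171),("section1_top",.182),("section2_top",.182),("section3_top",.182),("section4_top",.182),("small_jar",0),("funnel",0),("holder_a",0),("pot",0)):
        for m in bot.mark_of(c,t)[:3]: print(t,round(m["confidence"],2),np.round(m["uv"]),np.round(atz(c,m["uv"],z),3))
print(bot.get_obs())
E
```

```text
top [[-0.024, -0.997, 0.069, 0.458], [-1.0, 0.025, 0.012, -0.013], [-0.014, -0.069, -0.998, 1.197], [0.0, 0.0, 0.0, 1.0]]
jar 0.84 [261. 186.] [0.572 0.175 0.   ]
jar 0.83 [316. 147.] [0.686 0.006 0.   ]
lid_centre 0.76 [224. 277.] [0.325 0.245 0.171]
section1_top 0.77 [225. 309.] [0.249 0.24  0.182]
section1_top 0.58 [250. 201.] [0.517 0.175 0.182]
section2_top 0.88 [227. 183.] [0.563 0.232 0.182]
section2_top 0.68 [327. 129.] [ 0.697 -0.025  0.182]
section2_top 0.57 [190. 280.] [0.323 0.328 0.182]
section3_top 0.65 [472. 195.] [ 0.519 -0.387  0.182]
section3_top 0.58 [219. 242.] [0.415 0.254 0.182]
section3_top 0.53 [245. 158.] [0.628 0.185 0.182]
section4_top 0.77 [266. 172.] [0.591 0.132 0.182]
section4_top 0.57 [251. 272.] [0.339 0.174 0.182]
section4_top 0.46 [302. 138.] [0.674 0.038 0.182]
small_jar 0.81 [166. 211.] [0.504 0.459 0.   ]
funnel 0.95 [211. 194.] [0.551 0.325 0.   ]
holder_a 0.74 [305. 200.] [0.527 0.043 0.   ]
holder_a 0.68 [266. 134.] [0.728 0.156 0.   ]
pot 0.89 [470. 196.] [ 0.526 -0.448  0.   ]
pot 0.34 [247. 179.] [0.594 0.217 0.   ]
side [[-0.931, -0.232, 0
[... 1185 characters left out ...]
.148 0.   ]
pot 0.72 [371. 161.] [ 0.532 -0.448  0.   ]
{'time': 1.1, 'q': array([7.39100879e+01, 4.97876111e+00, 1.00786525e+01, 9.51029317e+01,
       6.53850917e-04, 9.00002291e+01]), 'qd': array([-0.11386834, -0.02036076, -0.00697328,  0.01567185,  0.00502808,
        0.00139806]), 'joint_efforts': array([-2.08927395e-04, -5.20112443e+01,  4.64864230e+01,  1.77269460e-03,
       -5.24424399e-05, -7.52958869e-06]), 'ee_pos': array([0.1524185 , 0.52842882, 0.19178941]), 'tcp_rot': array([-1.79996960e+02, -6.53838760e-04,  1.63909859e+02]), 'wrist_force': array([ 0.03920449, -0.60558541,  0.18491615]), 'torque': array([ 0.02724342,  0.00839469, -0.03801842]), 'opening': 0.08544222481253734}
```

```bash
python3 - <<'E'
import cv2
a=cv2.imread("pics/top0.png")[90:340,130:380];b=cv2.imread("pics/side0.png")[150:340,210:450]
cv2.imwrite("pics/topc.png",cv2.resize(a,(600,600),interpolation=cv2.INTER_CUBIC))
cv2.imwrite("pics/sidec.png",cv2.resize(b,(758,600),interpolation=cv2.INTER_CUBIC))
E
```

```text
(no output)
```

View pics/topc.png

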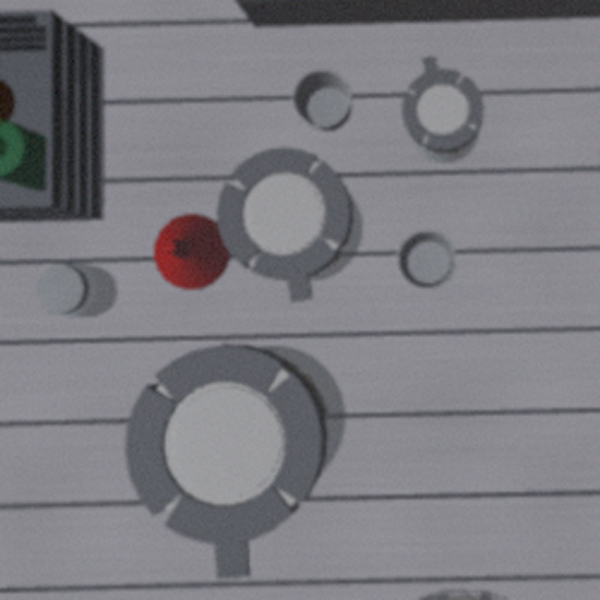

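View pics/sidec.png

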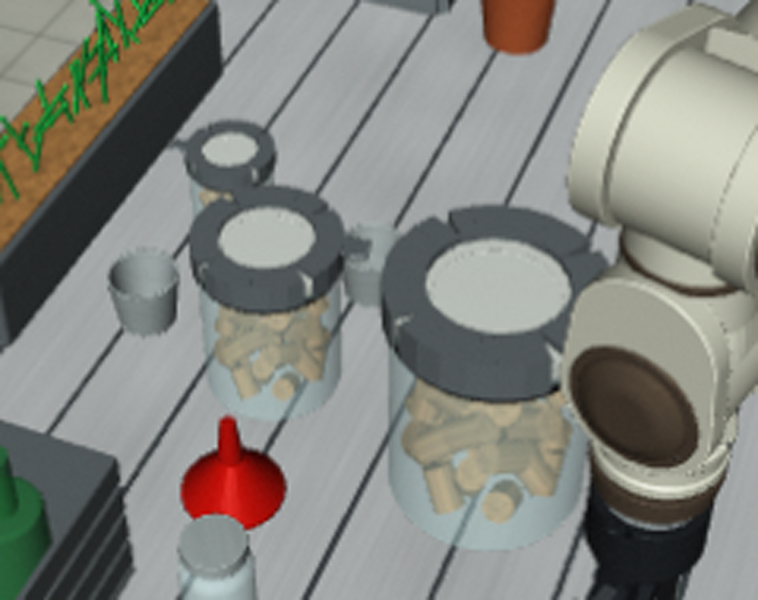

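Three look-alike jars in the top picture: near (224,275), middle (248,179), far (314,135). Sizes from the section marks: the middle one fits (about 57 mm section radius). I check this by triangulating the disc and fitting its diameter.

```bash
python3 - <<'E'
from h import *
from scipy.optimize import least_squares
E={}
for cam,seeds in(("top",[(248,179),(224,275),(314,135)]),("side",[(294,226),(367,240),(283,197)])):
    g=cv2.cvtColor(cv2.imread(f"pics/{cam}0.png"),cv2.COLOR_BGR2GRAY)
    for i,s in enumerate(seeds):
        v=np.median(g[s[1]-4:s[1]+5,s[0]-4:s[0]+5]); 
        # threshold halfway disc / grey rim
        m=(g>(v+95)/2).astype(np.uint8); m=cv2.morphologyEx(m,cv2.MORPH_OPEN,np.ones((3,3),np.uint8)) 
        n,l,st,_=cv2.connectedComponentsWithStats(m,connectivity=4)
        k=l[s[1],s[0]]; print(cam,i,v,st[k].tolist())
        c=max(cv2.findContours((l==k).astype(np.uint8),0,1)[0],key=cv2.contourArea)
        E[cam,i]=cv2.fitEllipse(c); print(np.round(E[cam,i][0],1),np.round(E[cam,i][1],1))
for i in range(3):
    o1,d1=ray("top",E["top",i][0]);o2,d2=ray("side",E["side",i][0])
    A=np.stack([d1,-d2],1);t=np.linalg.lstsq(A,o2-o1,rcond=None)[0]
    P1,P2=o1+t[0]*d1,o2+t[1]*d2
    P=(P1+P2)/2; e=E["top",i]; c=np.array(e[0]);
    D=np.linalg.norm(atz("top",c+[e[1][1]/2,0],P[2])-atz("top",c-[e[1][1]/2,0],P[2]))
    print(i,P.round(4),"gap",np.linalg.norm(P1-P2).round(4),"D",D.round(4),"top@.171",atz("top",e[0],.171).round(4),"side@.171",atz("side",e[0] if 0 else E["side",i][0],.171).round(4))
E
```

```text
top 0 153.0 [232, 162, 33, 34, 895]
[247.9 178.6] [32.2 33.6]
top 1 155.0 [199, 249, 49, 51, 1985]
[223.1 274.4] [48.6 50.2]
top 2 152.0 [304, 126, 21, 20, 339]
[314.  135.2] [19.4 20.5]
side 0 185.0 [280, 216, 29, 19, 444]
[294.1 224.9] [18.1 28.8]
side 1 185.0 [345, 226, 46, 30, 1047]
[367.2 240.3] [28.6 44.4]
side 2 185.0 [274, 192, 17, 10, 137]
[282.3 196.7] [ 9.3 16.4]
0 [0.5738 0.1802 0.1759] gap 0.0017 D 0.0864 top@.171 [0.5751 0.1814 0.171 ] side@.171 [0.5754 0.1751 0.171 ]
1 [0.34   0.2293 0.2398] gap 0.0015 D 0.1188 top@.171 [0.3322 0.247  0.171 ] side@.171 [0.3586 0.1591 0.171 ]
2 [0.6953 0.0092 0.1161] gap 0.0012 D 0.056 top@.171 [0.6838 0.0082 0.171 ] side@.171 [0.6626 0.0698 0.171 ]
```

```bash
python3 - <<'E'
from h import *
im=cv2.imread("pics/side0.png")[185:295,240:380]
cv2.imwrite("pics/sidecc.png",cv2.resize(im,(763,600),interpolation=cv2.INTER_CUBIC))
E
```

```text
(no output)
```

View pics/sidecc.png

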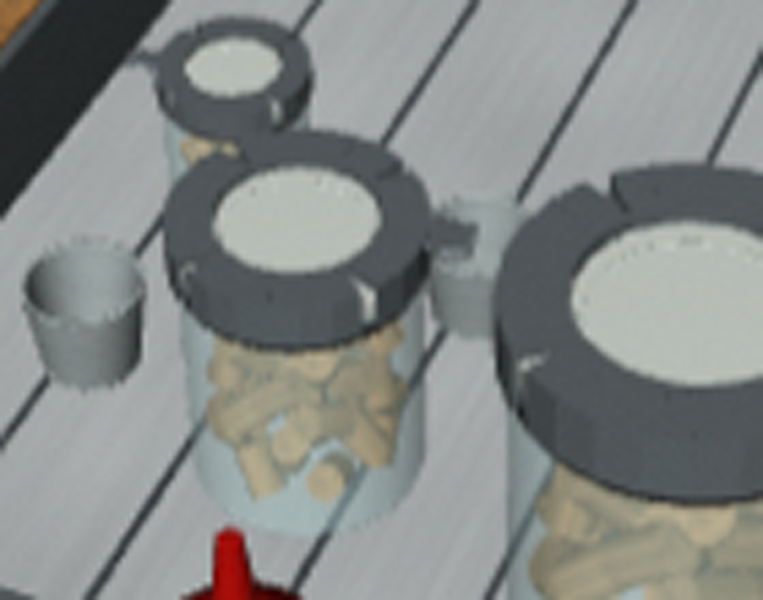

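Jar 0 at (0.575, 0.181) has its disc at z≈0.175 m and D≈84 mm, so it matches the 171 mm / 80 mm described. The near jar (z 0.24, D 119) and the far jar (z 0.116, D 56) do not. The crop shows the four sections standing up and the tab at side px (322,228), pointing at the robot, at a world angle of about 191°. Targets at 57 mm from the axis:

| Section | x, y (m) |
|---|---|
| s1 | (.519, .170) |
| s2 | (.564, .237) |
| s3 | (.631, .192) |
| s4 | (.586, .125) |

Next I raise the arm and shut the fingers.

```bash
python3 -m pendant '[[[0,0,-4,0,0,0,0],[0,0,-4,0,0,0,0],[0,0,-4,0,0,0,0],[0,0,-4,0,0,0,0],[0,0,-2,0,0,0,0]]]'
python3 -m pendant '[[[-3.5,-1.9,0,0,0,0,0],[-3.5,-1.9,0,0,0,0,0],[-3.5,-1.9,0,0,0,0,0],[-3.5,-1.9,0,0,0,0,0],[-3.5,-1.9,0,0,0,0,0]]]'
```

```text
time: 1.52
ee_pos: [0.1511, 0.5238, 0.3678]
tcp_rot: [-178.9, 0.0, 163.9]
wrist_force: [-0.2, -0.6, 0.7]
opening: 0.0257
time: 1.93
ee_pos: [0.2944, 0.3882, 0.3726]
tcp_rot: [-179.3, -0.0, 164.6]
wrist_force: [-1.0, 0.9, -0.5]
opening: 0.0002
```

```bash
python3 -m pendant '[[[-3.5,-1.9,0,0,0,0,0],[-3.5,-1.9,0,0,0,0,0],[-3.5,-1.9,0,0,0,0,0],[-3.5,-1.9,0,0,0,0,0],[-3.5,-1.9,0,0,0,0,0]]]'
python3 -m pendant '[[[-3.5,-1.9,0,0,0,0,0],[-3.5,-1.9,0,0,0,0,0],[-2,-1,0,0,0,0,0],[0,0,0,0,0,0,0]]]'
```

```text
time: 2.35
ee_pos: [0.4429, 0.2421, 0.3749]
tcp_rot: [-179.4, 0.1, 164.7]
wrist_force: [0.9, 0.7, -0.1]
opening: 0.0002
time: 2.68
ee_pos: [0.5238, 0.1624, 0.3743]
tcp_rot: [-179.4, 0.1, 164.3]
wrist_force: [-1.1, 0.3, -0.6]
opening: -0.0003
```

```bash
python3 - <<'E'
from h import *
im=bot.camera("side")[...,::-1];cv2.imwrite("pics/side1.png",im);o=bot.get_obs();print(o["q"].round(1),o["ee_pos"],o["tcp_rot"])
E
```

```text
[ 17.7  15.2  43.6 118.6  -0.6  33.3] [0.522895   0.1633912  0.37450558] [-1.79375790e+02  8.94797174e-02  1.64350091e+02]
```

View pics/side1.png

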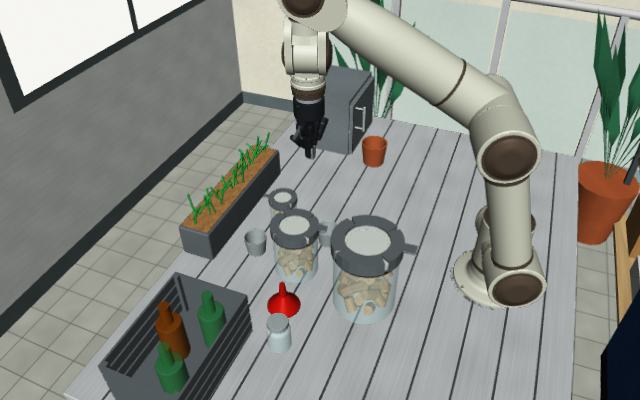

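The side picture shows the forearm far above all the jars, with the shut fingers at (312,152), well clear. I turn the yaw to the jar's tab axis (191°) and descend.

```bash
python3 -m pendant '[[[0.3,0.7,2,0,0,-0.12,0],[0,0,3,0,0,-0.12,0],[0,0,3,0,0,-0.12,0],[0,0,3,0,0,-0.1,0],[0,0,3,0,0,0,0]]]'
python3 -m pendant '[[[0,0,1.5,0,0,0,0],[0,0,0,0,0,0,0]]]'
cat > e.py <<'E'
from h import *
C=np.array([.575,.181]);a=np.deg2rad(191)
o=bot.get_obs();p=o["ee_pos"];y=np.deg2rad(o["tcp_rot"][2]);x=np.array([np.cos(y),np.sin(y)]);t=np.array([np.sin(y),-np.cos(y)])
print(p.round(4),o["tcp_rot"].round(2),o["wrist_force"].round(1),o["time"])
for i in range(4):
    b=a-i*np.pi/2;d=C+.057*np.array([np.cos(b),np.sin(b)])-p[:2]
    print(i+1,"cm",(100*np.array([d@x,d@t])).round(2))
E
python3 e.py
```

```text
time: 3.15
ee_pos: [0.522, 0.1729, 0.2359]
tcp_rot: [-179.6, 0.5, -168.0]
wrist_force: [0.7, -1.0, -0.5]
opening: -0.0001
time: 3.32
ee_pos: [0.5183, 0.1739, 0.2145]
tcp_rot: [-179.5, 0.1, -167.8]
wrist_force: [0.6, -0.9, -0.1]
opening: -0.0001
[0.5183 0.1739 0.2145] [-1.7954e+02  8.0000e-02 -1.6780e+02] [ 0.6 -0.9 -0.1] 3.3167
1 cm [ 0.   -0.39]
2 cm [-5.81  5.19]
3 cm [-11.39  -0.63]
4 cm [-5.58 -6.21]
```

```bash
python3 -m pendant '[[[0,-0.4,1.5,0,0,0,0],[0,0,1,0,0,0,0],[0,0,0,0,0,0,0]]]'
python3 -m pendant '[[[0,0,0.4,0,0,0,0],[0,0,0.3,0,0,0,0]]]'
python3 -m pendant '[[[0,0,0.3,0,0,0,0]]]'
```

```text
time: 3.57
ee_pos: [0.5176, 0.1721, 0.191]
tcp_rot: [-179.6, 0.2, -167.7]
wrist_force: [-0.1, 0.0, -0.1]
opening: 0.0001
time: 3.73
ee_pos: [0.5178, 0.1731, 0.1862]
tcp_rot: [-179.6, 0.3, -167.6]
wrist_force: [-0.5, 0.7, -1.3]
opening: -0.0
time: 3.82
ee_pos: [0.5182, 0.1735, 0.184]
tcp_rot: [-179.6, 0.4, -167.6]
wrist_force: [0.0, 0.4, 0.6]
opening: 0.0002
```

```bash
for i in 1; do python3 -m pendant '[[[0,0,0.3,0,0,0,0]]]'
python3 -m pendant '[[[0,0,0.3,0,0,0,0]]]'
python3 -m pendant '[[[0,0,0.2,0,0,0,0]]]'; done
```

```text
time: 3.9
ee_pos: [0.5185, 0.1737, 0.1816]
tcp_rot: [-179.6, 0.5, -167.6]
wrist_force: [0.3, 0.0, 0.3]
opening: 0.0
time: 3.98
ee_pos: [0.5188, 0.1738, 0.1788]
tcp_rot: [-179.6, 0.5, -167.6]
wrist_force: [0.0, 0.0, -0.8]
opening: 0.0001
time: 4.07
ee_pos: [0.5189, 0.1739, 0.1767]
tcp_rot: [-179.6, 0.5, -167.6]
wrist_force: [-1.1, -0.5, -0.4]
opening: 0.0001
```

No contact force at all down to z .1767, so I look before going on.

```bash
python3 - <<'E'
from h import *
a=bot.camera("side")[170:290,230:390,::-1];b=bot.camera("top")[120:240,170:330,::-1]
a=cv2.resize(a,(800,600),interpolation=cv2.INTER_CUBIC);cv2.imwrite("pics/s2.png",a)
cv2.imwrite("pics/t2.png",cv2.resize(b,(800,600),interpolation=cv2.INTER_CUBIC))
E
python3 e.py
```

```text
[0.5187 0.1738 0.1765] [-179.64    0.51 -167.62] [-0.3  0.1 -0.2] 4.1667
1 cm [ 0.05 -0.36]
2 cm [-5.79  5.2 ]
3 cm [-11.35  -0.64]
4 cm [-5.51 -6.2 ]
```

View pics/s2.png

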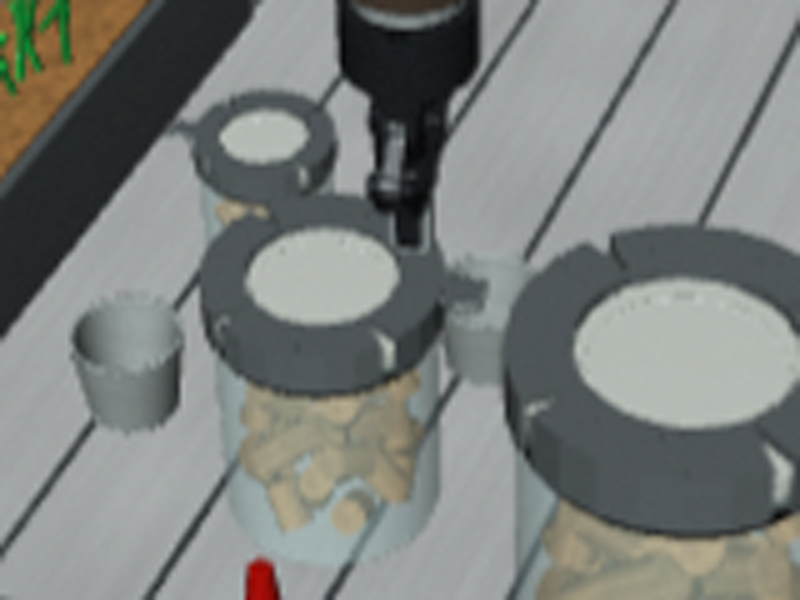

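```bash
python3 - <<'E'
from h import *
p=bot.get_obs()["ee_pos"]
for c in("side","top"):
    print(c,"tcp",proj(c,p).round(1),"TCP+10mm",proj(c,p+[0,0,.01]).round(1),"s1up",proj(c,[.519,.170,.182]).round(1),"rim pts 146,236 deg",proj(c,[[.575+.057*np.cos(a),.181+.057*np.sin(a),.182] for a in np.deg2rad([146,191,236])]).round(1).tolist())
E
```

```text
side tcp [[312.3 228.1]] TCP+10mm [[312.2 225.5]] s1up [[312.7 225.8]] rim pts 146,236 deg [[303.9, 234.6], [312.6, 225.8], [309.8, 216.0]]
top tcp [[250.7 200.2]] TCP+10mm [[250. 200.]] s1up [[251.8 199.9]] rim pts 146,236 deg [[234.9, 196.9], [251.7, 199.9], [265.9, 190.1]]
```

View pics/t2.png

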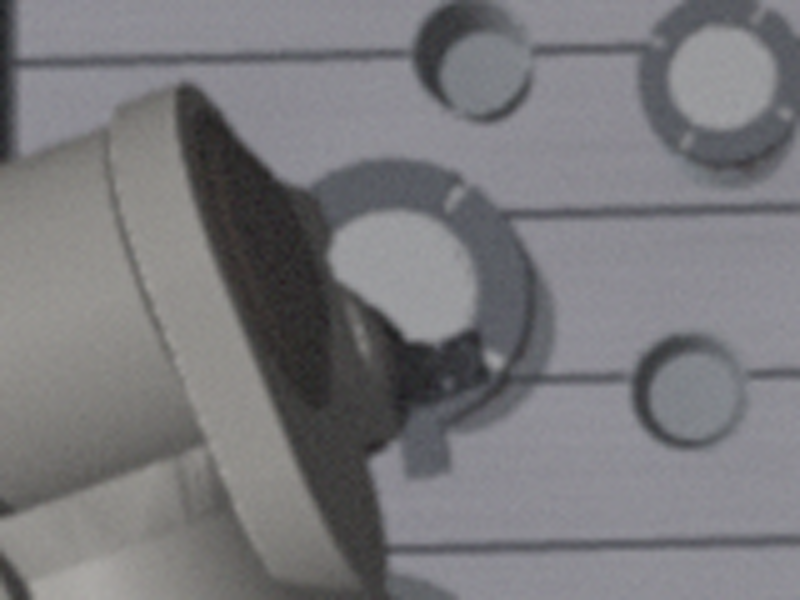

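The visible fingertip, side px (312,219), does not match the projected TCP (312,228). I triangulate the visible tip and check the camera scale.

```bash
python3 - <<'E'
from h import *
for z in(.177,.182,.2): print(z,"side",atz("side",(312,219.4),z).round(4))
for z in(.177,.2,.22): print(z,"top",[atz("top",(170+u/5,120+v/5),z).round(3).tolist() for u,v in((400,370),(485,360),(445,385))])
# jar centre now vs before
print(proj("side",[.575,.181,.171]),proj("top",[.575,.181,.171]))
for c in("side","top"):
  bot.camera(c)
  for t in("lid_centre","section1_top","section4_top","section2_top","section3_top"):
    print(c,t,[(round(m["confidence"],2),np.round(m["uv"],1).tolist()) for m in bot.mark_of(c,t)])
E
```

```text
0.177 side [0.5337 0.1401 0.177 ]
0.182 side [0.5314 0.1453 0.182 ]
0.2 side [0.5232 0.1641 0.2   ]
0.177 top [[0.535, 0.175, 0.177], [0.539, 0.132, 0.177], [0.526, 0.152, 0.177]]
0.2 top [[0.533, 0.171, 0.2], [0.537, 0.128, 0.2], [0.525, 0.149, 0.2]]
0.22 top [[0.531, 0.167, 0.22], [0.535, 0.126, 0.22], [0.523, 0.145, 0.22]]
[[293.34306143 226.23292774]] [[248.03583903 178.60086948]]
side lid_centre [(0.97, [281.6, 197.7]), (0.94, [294.3, 224.1]), (0.86, [367.3, 244.0])]
side section1_top [(0.81, [396.3, 244.8]), (0.73, [313.9, 225.3]), (0.46, [268.4, 196.0])]
side section4_top [(0.72, [296.2, 211.7]), (0.58, [376.2, 221.7]), (0.42, [280.3, 206.2])]
side section2_top [(0.91, [362.3, 258.3]), (0.69, [287.1, 237.0]), (0.51, [285.5, 187.4])]
side section3_top [(0.82, [336.3, 233.4]), (0.68, [274.6, 222.2]), (0.63, [295.3, 225.0]), (0.57, [371.5, 161.4]), (0.43, [293.6, 196.2])]
top lid_centre [(0.95, [311.3, 137.3]), (0.92, [247.4, 177.7])]
top section1_top [(0.7, [307.3, 122.1]), (0.48, [251.5, 199.0])]
top section4_top [(0.61, [301.7, 138.7]), (0.53, [268.6, 174.9]), (0.45, [253.9, 272.5])]
top section2_top [(0.59, [326.8, 128.7])]
top section3_top [(0.55, [318.1, 148.1])]
```

```bash
python3 - <<'E'
from h import *
o=[]
for n in("side0",None):
    im=cv2.imread("pics/side0.png") if n else bot.camera("side")[...,::-1]
    c=im[192:242,285:335].astype(float); c=np.clip((c/200)**.6*255,0,255).astype(np.uint8)
    o.append(cv2.resize(c,(400,400),interpolation=cv2.INTER_NEAREST))
q=proj("side",bot.get_obs()["ee_pos"])[0]; cv2.circle(o[1],tuple(int(v) for v in ((q-[285,192])*8+4)),4,(0,0,255),1)
cv2.imwrite("pics/z.png",np.hstack(o))
E
```

```text
(no output)
```

View pics/z.png

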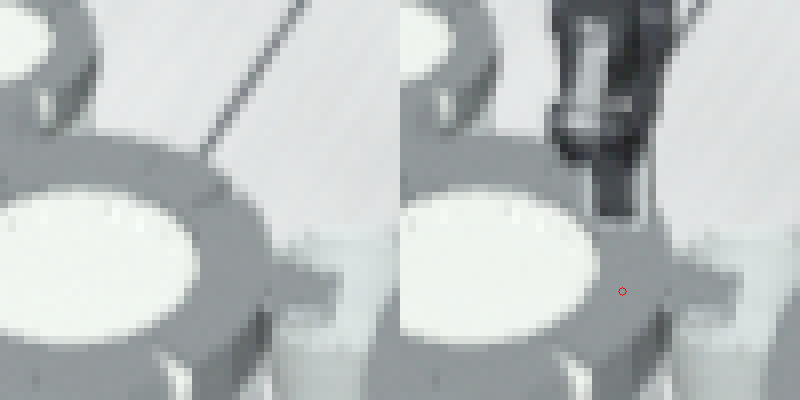

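The visible finger end is about 9 rows above where the reported TCP projects. No contact so far suggests the true tip is higher than reported. I compare the earlier picture at z=.3745.

```bash
python3 - <<'E'
from h import *
p=np.array([.5229,.1634,.3745]);print(proj("side",p),proj("side",p+[0,0,.03]))
im=cv2.imread("pics/side1.png")[:,:,1]
print(im[140:178:2,306:318:2])
from scipy.spatial.transform import Rotation as R
g=cv2.imread("pics/side0.png");p=np.array([.1524,.5284,.1918])
print("start tcp side",proj("side",p), "top",proj("top",p))
E
```

```text
[[310.90957058 169.36937291]] [[310.67184453 159.97152416]]
[[ 22  25  24  18  25  20]
 [ 20  25  17  21  24  31]
 [ 19  20  21  17  20  50]
 [ 19  20  20  30 117 109]
 [ 20  18  31  71  69 142]
 [ 24  25  51  94  70 170]
 [ 26  24  50  96  64 170]
 [ 27  24  42 105  63 170]
 [ 33  25  40 107  68 169]
 [166 110  92 106 136 144]
 [171 173 171 170 156 103]
 [173 174 171 168  86 171]
 [173 171 171 119 147 170]
 [172 171 143 116 169 170]
 [171 167  87 169 169 167]
 [171  95 157 169 170 167]
 [134 137 170 169 168 169]
 [101 171 170 168 169 166]
 [171 172 170 168 167 168]]
start tcp side [[405.02537279 366.68500649]] top [[106.05123785 353.06126559]]
```

The same ~30 mm shortfall shows there (visible tip row 159, projected 169). The real tip therefore sits about 31 mm above the reported TCP; a sideways offset would already have touched the rim. I continue down by feel and expect contact near reported z .151.

```bash
python3 -m pendant '[[[0,-0.4,0.5,0,0,0,0],[0,0,0.5,0,0,0,0]]]'
python3 -m pendant '[[[0,0,0.4,0,0,0,0],[0,0,0,0,0,0,0]]]'
python3 -m pendant '[[[0,0,0.4,0,0,0,0],[0,0,0,0,0,0,0]]]'
```

```text
time: 4.98
ee_pos: [0.5203, 0.1698, 0.1672]
tcp_rot: [-179.7, 0.6, -167.6]
wrist_force: [0.6, -0.4, -0.1]
opening: 0.0
time: 5.15
ee_pos: [0.52, 0.1693, 0.1613]
tcp_rot: [-179.6, 0.5, -167.6]
wrist_force: [-0.2, -0.0, -0.4]
opening: 0.0
time: 5.32
ee_pos: [0.5198, 0.1691, 0.1563]
tcp_rot: [-179.6, 0.5, -167.6]
wrist_force: [0.4, -0.5, 0.2]
opening: -0.0001
```

```bash
python3 -m pendant '[[[0,0,0.2,0,0,0,0]]]'
python3 -m pendant '[[[0,0,0.2,0,0,0,0]]]'
python3 -m pendant '[[[0,0,0.2,0,0,0,0]]]'
```

```text
time: 5.4
ee_pos: [0.5199, 0.1692, 0.1544]
tcp_rot: [-179.6, 0.5, -167.6]
wrist_force: [-0.5, 0.3, 0.7]
opening: 0.0001
time: 5.48
ee_pos: [0.5199, 0.1692, 0.1522]
tcp_rot: [-179.6, 0.5, -167.6]
wrist_force: [-0.2, 0.5, 0.1]
opening: -0.0001
time: 5.57
ee_pos: [0.5199, 0.1692, 0.1501]
tcp_rot: [-179.6, 0.5, -167.6]
wrist_force: [0.2, -0.6, -0.2]
opening: -0.0004
```

```bash
python3 -m pendant '[[[0,0,0.2,0,0,0,0]]]'
python3 -m pendant '[[[0,0,0.15,0,0,0,0]]]'
python3 -m pendant '[[[0,0,0.15,0,0,0,0]]]'
```

```text
time: 5.65
ee_pos: [0.52, 0.1693, 0.1479]
tcp_rot: [-179.6, 0.5, -167.6]
wrist_force: [-0.8, 0.3, -0.5]
opening: -0.0
time: 5.73
ee_pos: [0.52, 0.1693, 0.1462]
tcp_rot: [-179.6, 0.5, -167.6]
wrist_force: [-0.0, 0.2, 0.5]
opening: 0.0002
time: 5.82
ee_pos: [0.52, 0.1693, 0.1445]
tcp_rot: [-179.6, 0.5, -167.6]
wrist_force: [0.3, -0.1, 0.2]
opening: -0.0001
```

```bash
python3 - <<'E'
from h import *
p=bot.get_obs()["ee_pos"]
o=[]
for c,(x,y) in(("side",(280,185)),("top",(225,165))):
    im=bot.camera(c)[...,::-1]; cr=im[y:y+60,x:x+60].astype(float); cr=np.clip((cr/200)**.6*255,0,255).astype(np.uint8)
    cr=cv2.resize(cr,(400,400),interpolation=cv2.INTER_NEAREST);s=400/60
    for dz,col in((0,(0,0,255)),(.03,(0,255,0)),(.073,(255,0,0))):
        q=(proj(c,p+[0,0,dz])[0]-[x,y]+.5)*s; cv2.circle(cr,tuple(int(v) for v in q),4,col,1)
    o.append(cr)
cv2.imwrite("pics/z2.png",np.hstack(o))
E
```

```text
(no output)
```

View pics/z2.png

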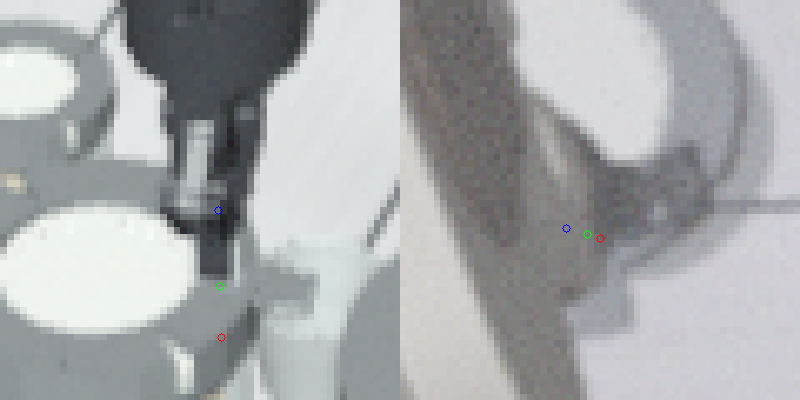

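By the side view, the tip is right over section 1. The visible edge is the near finger's, so the real height offset is 34–45 mm. I go on in small steps.

```bash
python3 -m pendant '[[[0,0,0.15,0,0,0,0]]]'
python3 -m pendant '[[[0,0,0.15,0,0,0,0]]]'
python3 -m pendant '[[[0,0,0.15,0,0,0,0]]]'
python3 -m pendant '[[[0,0,0.15,0,0,0,0]]]'|grep -E "ee|wri"
```

```text
time: 6.0
ee_pos: [0.52, 0.1693, 0.1431]
tcp_rot: [-179.6, 0.5, -167.6]
wrist_force: [0.5, 0.2, -0.6]
opening: 0.0001
time: 6.08
ee_pos: [0.52, 0.1693, 0.1419]
tcp_rot: [-179.6, 0.5, -167.6]
wrist_force: [-1.8, -1.2, 6.1]
opening: -0.0001
time: 6.17
ee_pos: [0.52, 0.1693, 0.141]
tcp_rot: [-179.7, 0.6, -167.6]
wrist_force: [-2.2, -0.4, 4.6]
opening: 0.0002
ee_pos: [0.5201, 0.1693, 0.14]
wrist_force: [-1.7, 0.1, 3.3]
```

Contact: 6 N at reported z≈.1425, falling as it goes down, just as described. The offset is about 39.5 mm. Pressing on through.

```bash
for i in 1; do python3 -m pendant '[[[0,0,0.15,0,0,0,0]]]'
python3 -m pendant '[[[0,0,0.15,0,0,0,0]]]'
python3 -m pendant '[[[0,0,0.15,0,0,0,0]]]'
python3 -m pendant '[[[0,0,0.1,0,0,0,0]]]'; done |grep -E "ee|wri"
```

```text
ee_pos: [0.5201, 0.1693, 0.1387]
wrist_force: [-1.3, -1.3, 1.0]
ee_pos: [0.5202, 0.1693, 0.137]
wrist_force: [-0.7, -0.1, 0.1]
ee_pos: [0.5203, 0.1693, 0.1352]
wrist_force: [-0.1, 0.2, 0.6]
ee_pos: [0.5203, 0.1694, 0.1342]
wrist_force: [-4.7, -0.5, 13.1]
```

Section 1 snapped (force fell to 0), then lay on its stop at .1342 (13 N). On to section 2.

```bash
python3 -m pendant '[[[0,0,-1.5,0,0,0,0],[0,0,-1.5,0,0,0,0],[0,0,0,0,0,0,0]]]'|grep -E "ee|wri"; python3 e.py
```

```text
ee_pos: [0.5194, 0.1693, 0.1635]
wrist_force: [0.1, 0.8, 1.0]
[0.5194 0.1693 0.1635] [-179.65    0.53 -167.62] [0.1 0.8 1. ] 6.8333
1 cm [0.02 0.09]
2 cm [-5.82  5.65]
3 cm [-11.38  -0.19]
4 cm [-5.54 -5.75]
```

```bash
python3 -m pendant '[[[-2,2,0,0,0,0,0],[-2,2,0,0,0,0,0],[-1.8,1.7,0,0,0,0,0],[0,0,0,0,0,0,0]]]'|grep -E "ee|wri"; python3 e.py
```

```text
ee_pos: [0.5657, 0.2389, 0.1618]
wrist_force: [0.1, 0.4, -0.5]
[0.5657 0.2389 0.1618] [-179.64    0.57 -167.78] [ 0.1  0.4 -0.5] 7.1667
1 cm [ 6.02 -5.74]
2 cm [ 0.19 -0.16]
3 cm [-5.38 -5.98]
4 cm [  0.44 -11.56]
```

```bash
(python3 -m pendant '[[[0.1,-0.1,1,0,0,0,0],[0,0,0.5,0,0,0,0],[0,0,0,0,0,0,0]]]'
python3 -m pendant '[[[0,0,0.25,0,0,0,0]]]'
python3 -m pendant '[[[0,0,0.2,0,0,0,0]]]'
python3 -m pendant '[[[0,0,0.2,0,0,0,0]]]'
python3 -m pendant '[[[0,0,0.2,0,0,0,0]]]'
python3 -m pendant '[[[0,0,0.2,0,0,0,0]]]')|grep -E "ee|wri"
```

```text
ee_pos: [0.5649, 0.2381, 0.1423]
wrist_force: [2.7, 2.6, 4.0]
ee_pos: [0.565, 0.2381, 0.1401]
wrist_force: [1.2, 3.1, 4.3]
ee_pos: [0.5647, 0.2376, 0.1379]
wrist_force: [-1.0, 0.1, 0.5]
ee_pos: [0.5644, 0.237, 0.1359]
wrist_force: [0.5, -0.2, 0.2]
ee_pos: [0.5643, 0.2365, 0.1341]
wrist_force: [-0.9, 3.0, 15.9]
ee_pos: [0.5645, 0.2366, 0.134]
wrist_force: [-5.0, 0.7, 20.1]
```

Section 2 snapped and is on its stop. Next, section 3.

```bash
(python3 -m pendant '[[[0,0,-1.5,0,0,0,0],[0,0,-1.5,0,0,0,0],[0,0,0,0,0,0,0]]]'
python3 -m pendant '[[[-2,-2,0,0,0,0,0],[-2,-2,0,0,0,0,0],[-1.4,-1.8,0,0,0,0,0],[0,0,0,0,0,0,0]]]')|grep -E "ee|wri"; python3 e.py
```

```text
ee_pos: [0.5633, 0.2356, 0.1653]
wrist_force: [-0.2, 0.2, -0.2]
ee_pos: [0.6298, 0.1889, 0.1654]
wrist_force: [0.9, 0.9, 0.6]
[0.6298 0.1889 0.1654] [-179.73    0.77 -167.71] [0.9 0.9 0.6] 8.4167
1 cm [11.22  0.53]
2 cm [5.39 6.1 ]
3 cm [-0.18  0.27]
4 cm [ 5.65 -5.3 ]
```

```bash
(python3 -m pendant '[[[-0.1,0.3,1,0,0,0,0],[0,0,0.5,0,0,0,0],[0,0,0,0,0,0,0]]]'
python3 -m pendant '[[[0,0,0.25,0,0,0,0]]]'
python3 -m pendant '[[[0,0,0.2,0,0,0,0]]]'
python3 -m pendant '[[[0,0,0.2,0,0,0,0]]]'
python3 -m pendant '[[[0,0,0.2,0,0,0,0]]]'
python3 -m pendant '[[[0,0,0.2,0,0,0,0]]]'
python3 -m pendant '[[[0,0,0.2,0,0,0,0]]]')|grep -E "ee|wri"
```

```text
ee_pos: [0.6298, 0.1913, 0.1464]
wrist_force: [-0.1, -0.1, -0.4]
ee_pos: [0.6291, 0.1918, 0.1433]
wrist_force: [-0.7, 0.3, 0.0]
ee_pos: [0.629, 0.1921, 0.1412]
wrist_force: [2.1, -4.2, 6.1]
ee_pos: [0.629, 0.1921, 0.1397]
wrist_force: [0.3, -2.1, 2.5]
ee_pos: [0.6289, 0.1924, 0.138]
wrist_force: [0.5, 0.2, 0.1]
ee_pos: [0.6285, 0.1928, 0.136]
wrist_force: [0.2, -0.4, -1.1]
ee_pos: [0.6284, 0.1931, 0.1341]
wrist_force: [-0.2, -3.3, 17.2]
```

Section 3 is shut. Next, section 4.

```bash
(python3 -m pendant '[[[0,0,-1.5,0,0,0,0],[0,0,-1.5,0,0,0,0],[0,0,0,0,0,0,0]]]'
python3 -m pendant '[[[2,-2,0,0,0,0,0],[2,-2,0,0,0,0,0],[1.6,-1.5,0,0,0,0,0],[0,0,0,0,0,0,0]]]')|grep -E "ee|wri"; python3 e.py
```

```text
ee_pos: [0.6269, 0.1936, 0.1633]
wrist_force: [1.0, 0.3, 0.8]
ee_pos: [0.5824, 0.1278, 0.1584]
wrist_force: [-0.5, 0.5, 0.5]
[0.5824 0.1278 0.1584] [-179.78    0.4  -167.44] [-0.5  0.5  0.5] 9.75
1 cm [5.26 5.51]
2 cm [-0.59 11.06]
3 cm [-6.14  5.2 ]
4 cm [-0.28 -0.34]
```

```bash
(python3 -m pendant '[[[-0.3,-0.3,0.7,0,0,0,0],[0,0,0.2,0,0,0,0],[0,0,0,0,0,0,0]]]'
python3 -m pendant '[[[0,0,0.25,0,0,0,0]]]'
python3 -m pendant '[[[0,0,0.2,0,0,0,0]]]'
python3 -m pendant '[[[0,0,0.2,0,0,0,0]]]'
python3 -m pendant '[[[0,0,0.2,0,0,0,0]]]'
python3 -m pendant '[[[0,0,0.2,0,0,0,0]]]')|grep -E "ee|wri"
```

```text
ee_pos: [0.5862, 0.1254, 0.1471]
wrist_force: [-0.8, 0.4, 0.0]
ee_pos: [0.5866, 0.1259, 0.1441]
wrist_force: [0.8, -0.4, 0.6]
ee_pos: [0.5868, 0.1262, 0.1415]
wrist_force: [-3.1, -3.3, 6.4]
ee_pos: [0.5869, 0.1263, 0.1393]
wrist_force: [-1.4, -1.7, 3.2]
ee_pos: [0.5871, 0.1266, 0.137]
wrist_force: [0.1, 0.1, 0.0]
ee_pos: [0.5872, 0.127, 0.1345]
wrist_force: [-0.5, -0.4, 0.5]
```

```bash
(python3 -m pendant '[[[0,0,0.15,0,0,0,0]]]'
python3 -m pendant '[[[0,0,-2,0,0,0,0],[0,0,-3.5,0,0,0,0],[0,0,-3.5,0,0,0,0],[0,0,-3.5,0,0,0,0],[0,0,-3.5,0,0,0,0]]]'
python3 -m pendant '[[[0,-3.5,0,0,0,0,0],[0,-3.5,0,0,0,0,0],[0,-3.5,0,0,0,0,0],[0,-3.5,0,0,0,0,0],[0,-3.5,0,0,0,0,0]]]'
python3 -m pendant '[[[0,-3,0,0,0,0,0],[0,-3,0,0,0,0,0],[0,0,0,0,0,0,0],[0,0,0,0,0,0,0]]]')|grep -E "ee|wri"
python3 - <<'E'
from h import *
o=[]
for c,(x,y) in(("side",(240,180)),("top",(200,130))):
    im=bot.camera(c)[...,::-1]; cv2.imwrite(f"pics/{c}9.png",im)
    cr=im[y:y+100,x:x+100];o.append(cv2.resize(cr,(400,400),interpolation=cv2.INTER_CUBIC))
    for t in("holder_a","funnel","lid_centre"): print(c,t,[np.round(m["uv"],1).tolist() for m in bot.mark_of(c,t)])
cv2.imwrite("pics/fin.png",np.hstack(o))
E
```

```text
ee_pos: [0.5875, 0.1271, 0.134]
wrist_force: [-5.4, -2.6, 20.5]
ee_pos: [0.5836, 0.128, 0.2899]
wrist_force: [2.4, 0.4, -0.0]
ee_pos: [0.6262, -0.0398, 0.3007]
wrist_force: [0.6, 0.6, 0.0]
ee_pos: [0.6422, -0.1077, 0.2982]
wrist_force: [-0.9, 0.6, 0.6]
side holder_a [[258.4, 248.6], [327.3, 242.5], [273.9, 226.9]]
side funnel [[280.9, 304.8]]
side lid_centre [[282.8, 199.2], [295.9, 227.9], [259.2, 250.0], [367.3, 239.8]]
top holder_a [[266.3, 133.5], [306.9, 198.0]]
top funnel [[212.6, 195.3]]
top lid_centre [[312.0, 136.6], [225.5, 274.2], [246.0, 178.5]]
```

View pics/fin.png

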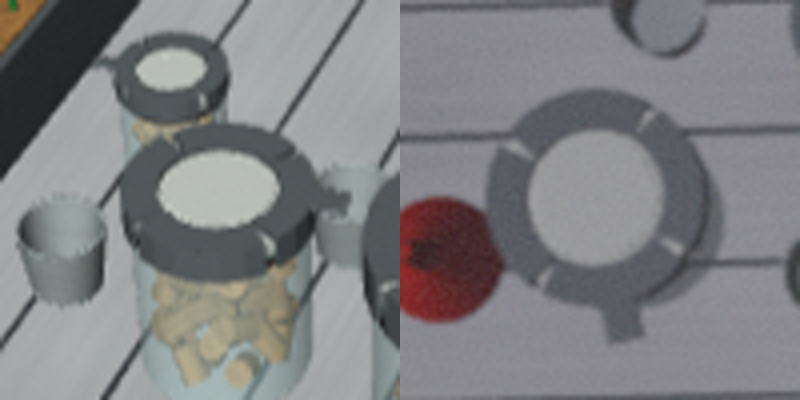

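The last picture shows the jar upright and unmoved (top px (248,179), tab towards (256,214)). The rim is level and lower, and the neighbours are where they were. Handing in.

```bash
python3 -c "
from workcell import bot
o=bot.get_obs();print(o['time'],o['wrist_force']);print(bot.job_done())"
```

```text
12.0667 [-0.18606079 -0.32642848  0.26029124]
the job is handed in; nothing more can be done
None
```

All four rim sections of the middle jar (the 132 mm one, at about (0.575, 0.181)) are pressed shut. I started with the tab section and went round clockwise, and handed the job in at about 12 s.

- **Clicks:** Where I read the force on the way down, each section resisted with about 6 N. It then dropped to about 0 past half travel, and each lay on its rigid stop at 13–20 N, about 8 mm below first touch.
- **Final check:** The pictures show the jar standing where it was, the lid level, and the lid holders and funnel where they were. I checked the small jar and the pot only in the first pictures. The hand is clear, about 0.25 m away and raised, with the wrist force near zero.
- **Disagreement:** The real fingertip was about 40 mm higher than the reported TCP. The first press at the nominal height touched nothing, so I found the rim by force and used that contact height for all four sections.

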